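# Assemble the cascade impactor and open its flow

### The arm

A 6-joint arm with a two-finger parallel gripper is mounted at the origin on the work surface. World frame = base frame: x ahead of the robot, y to its left, z up, the work surface at z = 0. Lengths are in m, angles in rad, forces in N, time in s.
With the tool pointing down it reaches from about 0.425 to 1.125 m from the base axis. Payload 14.9 kg.
Tool frame: the origin (TCP) lies at the very end of the fingers, on their centre line; the grasp point (between the pads) lies 19 mm behind it; z points along the fingers, y is the line along which they close (so a half turn about z gives the same grasp; the last joint's range is limited). The gripper opens to 91 mm and grips with 3 to 60 N. Pads are 32 mm wide; open, the fingers measure 118 mm over their backs; the gripper's body (76 mm by 178 mm) begins 60 mm behind the grasp point.
Start: joints at [-1.203, 0.379, 1.734, -0, 1.028, -0.033], TCP at [0.273, -0.645, 0.214] pointing down, gripper open.
Joint ranges: [-2.77, 2.77], [-0.74, 2.19], [0, 2.66], [-1.06, 4.2], [0.31, 2.87], [-3.08, 3.08]. Speed limits (rad/s): [1.89, 1.89, 2.39, 3.14, 3.14, 3.14].

### API

Orientations are given as a unit quaternion [w, x, y, z].
In Python, from cell import bot gives the robot as it stands. Calls block until the motion is done:
- bot.movep(position, orientation): joint-space move of the TCP to a pose.
- bot.line_to(position, rotation=None, vel=0.15, contact_N=None): straight line of the TCP; rotation=None keeps the orientation; vel is the mean speed in m/s. With contact_N (N) it stops when the force on the tool has changed by that much, and returns True; else False.
- bot.move_joints(angles): joint-space move.
- bot.gripper_to(opening, f_grip=None): finger opening in m; f_grip is the grip in N (None keeps the last); returns when the fingers have stopped.
- bot.hold(seconds).
- bot.solve_ik(position, orientation): joint angles nearest the present ones, or None.
- bot.observe(): the state.
- bot.capture(name): name is "side" or "top" or "wrist"; returns a dict with "color" (400x640x3 uint8, red, green, blue), "range_z" (400x640 float32, m along the optical axis (not along the pixel's ray), 0 where there is no reading), "fx", "fy", "cx", "cy" (pixels), "cam_to_world" (4x4, takes a point from camera to world coordinates). Camera axes: x right, y up, looking along -z (the intrinsics and any distortion apply to the point x, -y, -z); pixel columns grow to the right and rows downward; lengths in m; the calibration is good to about 2 mm. A picture is of the moment at which its call begins.
A pose or a line that the arm cannot do raises bot.MotionError and nothing moves.
- bot.job_done(): hands the job in; it is judged then, once.
Trained networks look in the newest picture that a camera, given by its name, has taken for a name from the list of things; names that differ only in an ending like _2 or _b are one class to them, and where a whole thing is asked for, a point or a joint stands for the part that bears it (a point fixed in the world has none). Each returns a list of dicts, best first, with "conf" (0 to 1); they miss things now and then, are a little off and sometimes report something else, mostly with a low value. They report only what shows in the picture. A call takes as long as a camera call.
- bot.recognise(camera, label): "box" ([centre column, centre row, width, height] in pixels, round what is visible of it).
The state is a dict: "t": time; "joints": joint angles; "qvel": joint speeds; "tau": joint torques, N m; "tool_pos": TCP position; "eef_rot": TCP orientation; "force": force on the tool from outside, world axes, zero at the start; "moment": the same for the moment, N m; "finger_gap": finger opening in m; "grip_force": force on a finger pad.
Only numpy, scipy, OpenCV 4.12 (cv2) and the standard library are available. Lean on these libraries where they do the work, as an engineer would, in place of code of your own. Each camera call takes 0.05 s, during which the arm holds its last target. There are 200 camera calls.

### The job

Make the dust sampler ready to run: stack all the aluminium impactor stages on the blue foot, in any order, each upright and fully home with its notch over the red key of the part below. Then lift the black inlet cap up and off its hook and seat it on top of the stack in the same way, notch over key, and last of all turn the green valve handle fully open. Leave the other things on the bench where they are.

Things in the scene. Friction and masses are not known exactly. Their poses are not given: they have to be found in the camera images.
- column: foot of the impactor, fixed to the bench: blue cone 100 mm wide below, black 60 mm collar, flat shoulder 50 mm up carrying the same spigot and red key (on its +x side) as a stage. Origin: centre of its underside; z up the axis; x towards the key; outlet pipe and valve lie along -y. Origins of parts seated on it in turn are 50, 76, 102, 128, 154, 180 mm above its origin
- stage1: impactor stage: round aluminium block 60 mm in diameter, 26 mm from underside to flat top shoulder (the stacking pitch), 0.17 kg, black band round it. Origin: centre of its underside; z up its axis; x from the axis towards its key and notch. Starts upright on the bench, turned up to 1.4 rad either way from the world's x. The stages are alike; three to five are there, the others read None
- stage2: stage like stage1. On top of each: a centring spigot 47 mm in diameter, 6 mm high, with a 2.5 mm lead-in, and at its edge a red key 7 mm wide, 7 mm high, reaching 20 to 29 mm from the axis on the +x side. Grip a stage by its round side, high up, from above
- stage3: stage like stage1. Underside of each: a recess 50 mm in diameter, 8 mm deep, inside a skirt 5 mm thick that has one notch 11 mm wide on the +x side, right under the stage's own key and a red line on its side
- stage4: stage like stage1. Set on the part below with its notch over that part's key, a stage drops until its skirt meets the shoulder and its x axis agrees with the column's; off the key it rides up crooked, 7 mm high on the key's side
- stage5: stage like stage1
- cap: inlet cap, 0.15 kg: black disc 60 mm in diameter, flat top 20 mm up, underside (skirt, recess, notch at +x) as a stage's, red line on top and side over the notch. Origin: centre of its underside; z up; x towards the notch. At the start it hangs upright by the crossbar of its stirrup on the hook, its x within about 0.1 rad of the stand's x
- cap_grip (a point): middle of the cap's orange grip tab, 81 mm above the cap's origin: tab 30 mm long in the cap's x, 12 mm thick in y, from 67 to 95 mm up. It stands on the stirrup's crossbar (10 mm wide in x, 54 mm long in y, 62 to 67 mm up), which two uprights at y = +/-24.5 mm carry, 44 mm clear between them
- stand: hook stand, fixed: round steel foot 90 mm wide, rod 156 mm high at the origin (centre of the underside). From the rod a round hook bar 8 mm thick runs level along -x, its top 150 mm above the bench; the cap hangs on it 62 to 75 mm from the rod; from 92 to 103 mm the bar turns up to its tip
- hook_tip (a point): top of the upturned tip of the hook, 103 mm from the rod, 14 mm higher than the top of the level bar: the cap's crossbar must be lifted over it and drawn off along the stand's -x
- valve (a joint): ball valve in the column's outlet, rad: 0 = shut (green handle square to the pipe, pointing to the column's -x), 1.571 = fully open (handle along the pipe, pointing to the column's -y), growing anticlockwise from above; starts at 0 to 0.12; stiff enough to stay where left (about 0.12 N m)
- valve_axis (a point): pivot of the valve handle, 120 mm from the column's axis along its -y, 55 mm above the bench (mid-thickness of the handle)
- valve_grip (a point): point on the green handle 70 mm from its pivot, mid-thickness; the handle is a flat bar 14 mm wide, 8 mm thick (51 to 59 mm above the bench) that ends 95 mm from the pivot; below it at the pivot is the valve body, else it is clear of the bench
- petri: bystander: closed clear petri dish, 92 mm wide, 16 mm high, origin under its centre
- brass_ring: bystander: brass ring 42 mm wide, 10 mm high, lying on the bench, origin under its centre
- rubber_dish: bystander: black rubber bowl 96 mm wide, 32 mm high, origin under its centre
- tweezers: bystander: steel tweezers, 120 mm long in x, 12 mm wide, 6 mm high, origin under the centre
- fitting: bystander: small brass fitting 26 mm wide, 24 mm high, origin under its centre
- meter: bystander: black hand-held meter 150 mm (x) by 80 mm, 30 mm high, lying on its back, origin under its centre

How it is judged:
On the way, in this order (a step that is already met when the one before it is completed fails the run):
1. all the stages there are stand stacked on the foot, fully seated with notch over key ((z of stage1 in the frame of column between 0.048 and 0.052 m or z of stage1 in the frame of column between 0.074 and 0.078 m or z of stage1 in the frame of column between 0.1 and 0.104 m or z of stage1 in the frame of column between 0.126 and 0.13 m or z of stage1 in the frame of column between 0.152 and 0.156 m) and horizontal distance between each of stage1, stage2, stage3, stage4, stage5 and column below 0.008 m and angle between each of stage1, stage2, stage3, stage4, stage5's own z axis and vertical below 0.05 rad and angle between the x axis of each of stage1, stage2, stage3, stage4, stage5 and the x axis of column, either way round below 0.12 rad and (z of stage2 in the frame of column between 0.048 and 0.052 m or z of stage2 in the frame of column between 0.074 and 0.078 m or z of stage2 in the frame of column between 0.1 and 0.104 m or z of stage2 in the frame of column between 0.126 and 0.13 m or z of stage2 in the frame of column between 0.152 and 0.156 m) and (z of stage3 in the frame of column between 0.048 and 0.052 m or z of stage3 in the frame of column between 0.074 and 0.078 m or z of stage3 in the frame of column between 0.1 and 0.104 m or z of stage3 in the frame of column between 0.126 and 0.13 m or z of stage3 in the frame of column between 0.152 and 0.156 m) and (z of stage4 in the frame of column between 0.048 and 0.052 m or z of stage4 in the frame of column between 0.074 and 0.078 m or z of stage4 in the frame of column between 0.1 and 0.104 m or z of stage4 in the frame of column between 0.126 and 0.13 m or z of stage4 in the frame of column between 0.152 and 0.156 m) and (z of stage5 in the frame of column between 0.048 and 0.052 m or z of stage5 in the frame of column between 0.074 and 0.078 m or z of stage5 in the frame of column between 0.1 and 0.104 m or z of stage5 in the frame of column between 0.126 and 0.13 m or z of stage5 in the frame of column between 0.152 and 0.156 m)), for 0.3 s.
2. the cap is seated on the stack, notch over key (all of step 1 and (z of cap in the frame of column between 0.126 and 0.13 m or z of cap in the frame of column between 0.152 and 0.156 m or z of cap in the frame of column between 0.178 and 0.182 m) and horizontal distance between cap and column below 0.008 m and angle between cap's own z axis and vertical below 0.05 rad and angle between the x axis of cap and the x axis of column, either way round below 0.12 rad), for 0.3 s.
3. the valve is fully open (value of joint valve above 1.42 rad), for 0.2 s.
At the end, for the whole second after the job is handed in: Every stage present and the cap stand on the foot in one stack: each within 2 mm of a seated height, within 8 mm of the column's axis, upright within 0.05 rad, x axis within 0.12 rad of the column's; the valve is open beyond 1.42 rad (all of step 2 and value of joint valve above 1.42 rad); the robot touches nothing.
It fails at once if a bystander (petri dish, brass ring, rubber bowl, tweezers, brass fitting or meter) is shoved more than 50 mm away (distance of any of petri, brass_ring, rubber_dish, tweezers, fitting, meter from where it was at the start of the episode above 0.05 m).
Of stage1, stage2, stage3, stage4, stage5 only 3 to 5 are there at a start; the rules pass over those that are not, and their reading is None.
At some moment in a run one of stage1, stage2, stage3, stage4, stage5 may be knocked a few centimetres aside while the robot is not near it.
It also fails if it takes over 210 s, if anything falls off the work surface, if the arm or the gripper's body presses on something with over 40 N, if the wrist force passes 120 N, or if a joint passes its speed limit or range.

## Working session

There is one attempt and no reset: what is moved stays moved. The work goes in short steps, each a Python script; the robot and the scene stay as the last script left them, time stands still between calls to the robot, and variables do not carry over. Pictures are saved under pics/ and viewed, at most 14 in all, crops included, and the job is handed in when it is done.

```bash
ls; mkdir -p pics; python3 - <<'E'
from cell import bot
import cv2,numpy as np
o=bot.observe();print(o['t'],o['tool_pos'],o['eef_rot'],o['finger_gap'])
ims=[]
for n in("top","side"):
    c=bot.capture(n);print(n,c['fx'],c['fy'],c['cx'],c['cy'],c['cam_to_world'].round(3).tolist(),[k for k in c if k not in('color','range_z')])
    cv2.imwrite(f'pics/{n}0.png',c['color'][...,::-1])
    for l in("stage1","cap","column","stand","valve","hook_tip"):
        print(l,[(np.round(d['box']).tolist(),round(d['conf'],2)) for d in bot.recognise(n,l)])
E
```

```text
cell.py
pics
0.0 [ 0.27297596 -0.64414618  0.21329626] [-5.49080360e-04  9.79986996e-01  1.99060739e-01 -8.93071747e-05] 0.09127262426436149
top 395.56850670564756 395.56850670564756 315.429506863528 193.4880685039166 [[0.011, 0.995, -0.097, 0.463], [-1.0, 0.012, 0.01, -0.078], [0.011, 0.097, 0.995, 1.169], [0.0, 0.0, 0.0, 1.0]] ['fx', 'fy', 'cx', 'cy', 'cam_to_world']
stage1 [([212.0, 166.0, 24.0, 18.0], 0.87), ([212.0, 204.0, 21.0, 21.0], 0.77), ([210.0, 245.0, 24.0, 18.0], 0.76), ([398.0, 257.0, 20.0, 19.0], 0.73), ([399.0, 175.0, 36.0, 48.0], 0.29)]
cap [([406.0, 180.0, 26.0, 26.0], 0.93)]
column [([287.0, 208.0, 84.0, 54.0], 0.61)]
stand [([399.0, 173.0, 36.0, 46.0], 0.67)]
valve [([304.0, 212.0, 10.0, 38.0], 0.53)]
hook_tip [([396.0, 172.0, 37.0, 45.0], 0.86)]
side 451.4326375515659 451.4326375515659 310.78108542184407 202.94178344832596 [[-0.981, 0.149, -0.128, 0.435], [-0.196, -0.77, 0.607, 0.709], [-0.009, 0.62, 0.785, 1.128], [0.0, 0.0, 0.0, 1.0]] ['fx', 'fy', 'cx', 'cy', 'cam_to_world']
stage1 [([385.0, 171.0, 20.0, 21.0], 0.81), ([356.0, 321.0, 22.0, 21.0], 0.79), ([270.0, 305.0, 22.0, 26.0], 0.74), ([310.0, 314.0, 20.0, 25.0], 0.56), ([270.0, 211.0, 39.0, 8.0], 0.44)]
cap [([324.0, 140.0, 19.0, 33.0], 0.54)]
column [([327.0, 248.0, 61.0, 67.0], 0.86)]
stand [([309.0, 150.0, 29.0, 43.0], 0.94), ([324.0, 138.0, 19.0, 33.0], 0.23), ([326.0, 246.0, 60.0, 63.0], 0.22)]
valve [([338.0, 225.0, 36.0, 13.0], 0.57), ([311.0, 316.0, 25.0, 23.0], 0.16)]
hook_tip [([313.0, 149.0, 45.0, 42.0], 0.74), ([266.0, 256.0, 7.0, 10.0], 0.3)]
```

View pics/top0.png

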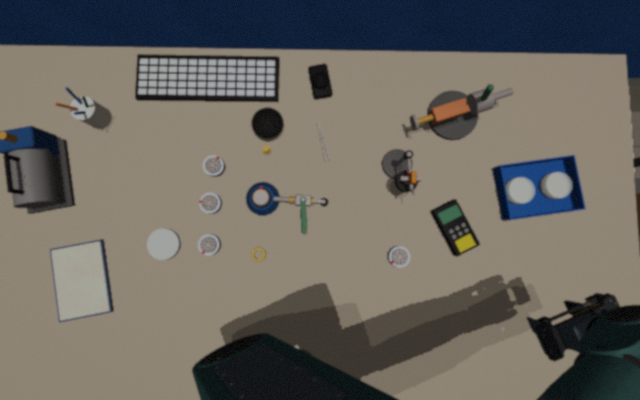

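View pics/side0.png

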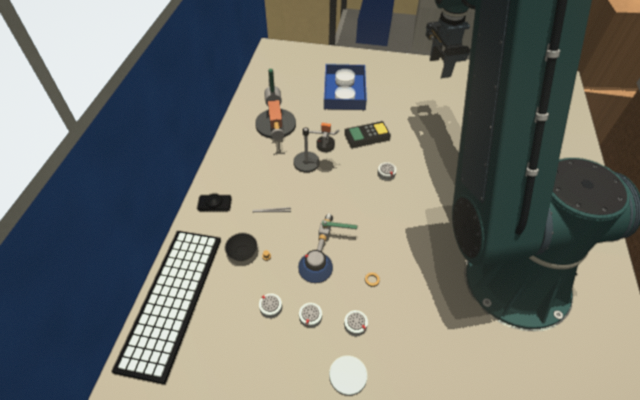

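The top view shows four stages at (213,166), (210,203), (208,245) and (399,257). The column is at (262,198), with its pipe running right to the valve at (304,200) and the green handle pointing down. The hook stand is at (397,163) with the cap at about (406,180). Next I'll get coarse positions and the wrist camera geometry.

```bash
cat > h.py <<'E'
from cell import bot
import cv2,numpy as np
from scipy.spatial.transform import Rotation as R
def cloud(c):
    z=c['range_z'];v,u=np.mgrid[:z.shape[0],:z.shape[1]]
    p=np.stack([(u-c['cx'])/c['fx']*z,-(v-c['cy'])/c['fy']*z,-z],-1)
    T=c['cam_to_world'];return p@T[:3,:3].T+T[:3,3]
def yawq(a):  # tool down, tool x at heading a
    q=(R.from_euler('z',a)*R.from_euler('x',np.pi)).as_quat();return q[[3,0,1,2]]
def red(c):
    h=cv2.cvtColor(c['color'],cv2.COLOR_RGB2HSV).astype(int)
    return ((h[...,0]<8)|(h[...,0]>170))&(h[...,1]>120)&(h[...,2]>60)
E
python3 - <<'E'
from h import *
c=bot.capture('top');P=cloud(c)
for n,(u,v) in dict(a=(213,166),b=(210,203),c=(208,245),d=(399,257),col=(262,198),pivot=(304,200),hend=(304,230),cap=(406,180),standfoot=(392,160),meter=(455,228),ring=(259,254),fit=(266,150)).items():
    print(n,np.median(P[v-2:v+3,u-2:u+3].reshape(-1,3),0).round(3))
o=bot.observe();w=bot.capture('wrist')
q=o['eef_rot'];Tr=R.from_quat([q[1],q[2],q[3],q[0]]);T=w['cam_to_world']
print('yaw',Tr.as_matrix().round(3).tolist())
print('cam in tool',Tr.inv().apply(T[:3,3]-o['tool_pos']).round(4),(Tr.inv().as_matrix()@T[:3,:3]).round(3).tolist(),w['fx'],w['cx'],w['cy'])
for y in (0,1.57,-1.57,3.14,-.8,.8): 
    print(y,[None if s is None else np.round(s,2).tolist() for s in [bot.solve_ik([.46,.2,.25],yawq(y))]])
E
```

```text
a [0.651 0.208 0.032]
b [0.543 0.213 0.032]
c [0.423 0.214 0.032]
d [ 0.395 -0.33   0.031]
col [0.557 0.061 0.056]
pivot [ 0.552 -0.057  0.059]
hend [ 0.468 -0.058  0.058]
cap [ 0.601 -0.327  0.151]
standfoot [ 0.678 -0.315  0.014]
meter [ 0.479 -0.493  0.029]
ring [0.397 0.073 0.001]
fit [0.701 0.057 0.023]
yaw [[0.921, 0.39, -0.0], [0.39, -0.921, 0.0], [-0.0, -0.0, -1.0]]
cam in tool [ 0.0753 -0.0005 -0.1698] [[0.0, 0.964, 0.266], [1.0, 0.0, -0.0], [-0.0, 0.266, -0.964]] 359.383951737358 321.2731800414994 198.4810347924961
0 [[0.36, 0.01, 2.11, -0.0, 1.02, 1.93]]
1.57 [[0.36, 0.01, 2.11, -0.0, 1.02, 0.36]]
-1.57 [[0.36, 0.01, 2.11, 0.0, 1.02, -2.78]]
3.14 [[0.36, 0.01, 2.11, 0.0, 1.02, -1.21]]
-0.8 [[0.36, 0.01, 2.11, -0.0, 1.02, 2.73]]
0.8 [[0.36, 0.01, 2.11, -0.0, 1.02, 1.13]]
```

```bash
cat >> h.py <<'E'
def measure(c,xy,zs,rad=0.05):
    """centre & key heading of a stage/column top whose shoulder is at zs, near xy"""
    P=cloud(c);ok=(c['range_z']>0)&(np.hypot(*(P[...,:2]-xy).transpose(2,0,1))<rad)&(P[...,2]>zs-.012)&(P[...,2]<zs+.012)
    for _ in range(3):
        Q=P[ok&(abs(P[...,2]-zs-.003)<.007)]
        (cx,cy),r=cv2.minEnclosingCircle(Q[:,:2].astype(np.float32))
        cen=np.array([cx,cy]);
        # robust: circle from radial percentile by direction
        d=Q[:,:2]-Q[:,:2].mean(0);a=np.arctan2(d[:,1],d[:,0]);rr=np.hypot(*d.T)
        E=[]
        for b in np.linspace(-np.pi,np.pi,37)[:-1]:
            m=(abs(a-b-.087)<.0873)
            if m.sum()>5: i=np.argsort(rr[m])[-3:]; E.append(Q[m][i,:2].mean(0))
        E=np.array(E);s=np.linalg.lstsq(np.c_[2*E,np.ones(len(E))],(E**2).sum(1),rcond=None)[0]
        fit=s[:2];fr=np.sqrt(s[2]+fit@fit)
        ok&=np.hypot(*(P[...,:2]-fit).transpose(2,0,1))<.036
    k=P[ok&red(c)&(P[...,2]>zs+.003)]
    kd=np.median(k[:,:2],0)-fit if len(k)>3 else np.array([np.nan,np.nan])
    return dict(fit=fit,r=fr,enc=cen,er=r,yaw=np.arctan2(kd[1],kd[0]),kr=np.hypot(*kd),n=len(k),zmed=np.median(Q[:,2]))
def show(m): return {k:np.round(v,4).tolist() for k,v in m.items()}
E
python3 - <<'E'
from h import *
bot.movep([.545,.13,.30],yawq(np.pi/2))
c=bot.capture('wrist');cv2.imwrite('pics/w1.png',c['color'][...,::-1])
for n,xy,z in (('a',(.651,.208),.026),('b',(.543,.213),.026),('c',(.423,.214),.026),('col',(.557,.061),.05)):
    print(n,show(measure(c,xy,z)))
print(bot.observe()['t'])
E
```

```text
a {'fit': [0.6552, 0.2108], 'r': 0.0295, 'enc': [0.6554, 0.2108], 'er': 0.0303, 'yaw': -0.5819, 'kr': 0.0247, 'n': 43, 'zmed': 0.0301}
b {'fit': [0.5456, 0.2168], 'r': 0.0294, 'enc': [0.5458, 0.217], 'er': 0.0302, 'yaw': 1.46, 'kr': 0.0251, 'n': 37, 'zmed': 0.0301}
c {'fit': [0.4261, 0.2156], 'r': 0.0295, 'enc': [0.4258, 0.2154], 'er': 0.0302, 'yaw': 2.576, 'kr': 0.0248, 'n': 46, 'zmed': 0.03}
col {'fit': [0.5614, 0.0667], 'r': 0.0294, 'enc': [0.5615, 0.0666], 'er': 0.0302, 'yaw': -0.0279, 'kr': 0.0247, 'n': 44, 'zmed': 0.054}
3.75
```

View pics/w1.png

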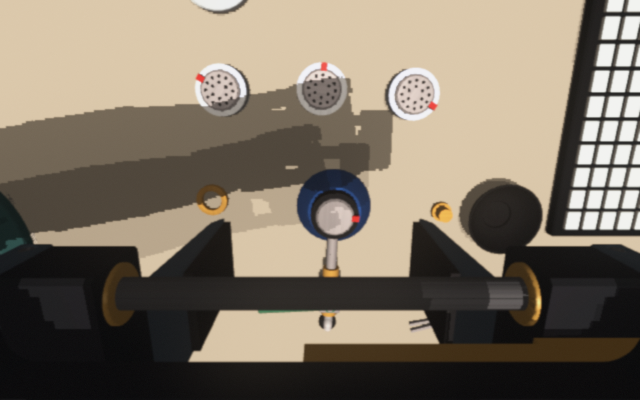

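The wrist view shows three stages at (220,90), (321,88) and (413,94), and the column key pointing right at (355,219). The fitted centres and headings agree with the picture. I'll write the pick and place routines and stack the first stage.

```bash
cat >> h.py <<'E'
wrap=lambda a:(a+np.pi)%(2*np.pi)-np.pi
def look(xy,zs,yaw,h=.12):
    bot.movep([*xy,zs+h],yawq(yaw));return measure(bot.capture('wrist'),xy,zs)
def pose(): 
    o=bot.observe();return np.array(o['tool_pos']),o
def pick(xy,syaw,col,Y):
    """view at the final pick heading, then grip; returns pick heading"""
    a=Y-wrap(col['yaw']-syaw) if False else Y+wrap(syaw-col['yaw'])
    m=look(xy,.026,a);print('view',show(m))
    a2=Y+wrap(m['yaw']-col['yaw'])
    x=m['fit'];bot.gripper_to(.09)
    bot.movep([*x,.06],yawq(a2));hit=bot.line_to([*x,.008],vel=.08,contact_N=15)
    bot.gripper_to(.0,f_grip=35);p,o=pose()
    print('grip',hit,p.round(4),round(o['finger_gap'],4),round(o['grip_force'],1))
    bot.line_to([*x,.10],vel=.2)
def place(col,Y,zt,dz=.008,settle=-.0015):
    """zt = seated height of part origin; dz = TCP above part origin"""
    x=col['fit'];T=zt+dz
    bot.movep([*x,T+.05],yawq(Y));bot.line_to([*x,T+.012],vel=.15)
    hit=bot.line_to([*x,T+settle],vel=.03,contact_N=12)
    p,o=pose();print('down',hit,(p-[*x,T]).round(4),np.round(o['force'],1),round(o['finger_gap'],4));return p[2]-T
def release(): 
    bot.gripper_to(.09);p,o=pose();bot.line_to([p[0],p[1],p[2]+.07],vel=.2)
E
python3 - <<'E'
from h import *
import json
col=look((.5614,.0667),.05,0);print('col',show(col))
json.dump({k:np.array(v).tolist() for k,v in col.items()},open('col.json','w'))
pick((.5456,.2168),1.46,col,0)
e=place(col,0,.05)
print(e,bot.observe()['t'])
c=bot.capture('wrist');cv2.imwrite('pics/p1.png',c['color'][...,::-1])
E
```

```text
col {'fit': [0.5613, 0.0663], 'r': 0.0298, 'enc': [0.5611, 0.0662], 'er': 0.0303, 'yaw': -0.0475, 'kr': 0.0249, 'n': 104, 'zmed': 0.0542}
view {'fit': [0.5456, 0.2169], 'r': 0.0297, 'enc': [0.5457, 0.2168], 'er': 0.0302, 'yaw': 1.4799, 'kr': 0.0247, 'n': 92, 'zmed': 0.0302}
grip False [0.5456 0.2169 0.0082] 0.0592 35.2
down True [ 0.0004  0.0001 -0.0001] [-0.7  0.2  6.3] 0.0589
-8.248010890245933e-05 10.9417
```

Contact came exactly at the seated height. I'll release, check, and continue with the next two stages.

```bash
python3 - <<'E'
from h import *
import json
col={k:np.array(v) for k,v in json.load(open('col.json')).items()}
release()
x=col['fit'];m=look(x,.076,0);print('stack1',show(m))
n=1
for xy,y in (((.6552,.2108),-.582),((.4261,.2156),2.576)):
    pick(xy,y,col,0)
    e=place(col,0,.05+.026*n)
    if abs(e)>.0025: print('NOT SEATED',e);break
    release();n+=1
    m=look(x,.05+.026*n,0);print('stack',n,show(m))
print(bot.observe()['t'])
E
```

```text
stack1 {'fit': [0.5611, 0.0666], 'r': 0.0298, 'enc': [0.5612, 0.0663], 'er': 0.0303, 'yaw': -0.0487, 'kr': 0.0247, 'n': 98, 'zmed': 0.0802}
view {'fit': [0.6552, 0.2106], 'r': 0.0297, 'enc': [0.6551, 0.2104], 'er': 0.0305, 'yaw': -0.5345, 'kr': 0.0248, 'n': 96, 'zmed': 0.0302}
grip False [0.6553 0.2106 0.0082] 0.0591 35.2
down True [0.0004 0.0001 0.    ] [-1.8 -0.6  7.9] 0.0591
stack 2 {'fit': [0.5617, 0.0666], 'r': 0.0298, 'enc': [0.5617, 0.0663], 'er': 0.0304, 'yaw': -0.0506, 'kr': 0.0244, 'n': 98, 'zmed': 0.1062}
view {'fit': [0.4255, 0.2159], 'r': 0.0298, 'enc': [0.4252, 0.2157], 'er': 0.0305, 'yaw': 2.5805, 'kr': 0.025, 'n': 99, 'zmed': 0.0302}
grip False [0.4255 0.216  0.0081] 0.059 35.2
down True [0.0003 0.     0.0001] [-2.4 -1.  12.5] 0.0592
stack 3 {'fit': [0.5614, 0.0666], 'r': 0.0298, 'enc': [0.5615, 0.0663], 'er': 0.0304, 'yaw': -0.0487, 'kr': 0.0246, 'n': 103, 'zmed': 0.1322}
28.1583
```

```bash
python3 - <<'E'
from h import *
bot.movep([.40,-.33,.27],yawq(0))
t=bot.capture('top');cv2.imwrite('pics/top1.png',t['color'][...,::-1])
P=cloud(t)
for d in bot.recognise('top','stage1'):
    u,v=np.round(d['box'][:2]).astype(int);print(d['conf'],u,v,P[v,u].round(3))
c=bot.capture('wrist');cv2.imwrite('pics/w2.png',c['color'][...,::-1])
print(show(measure(c,(.398,-.333),.026)));print(bot.observe()['t'])
E
```

```text
0.67 287 207 [ 0.536 -0.006 -0.003]
0.65 261 195 [0.558 0.054 0.133]
{'fit': [0.397, -0.332], 'r': 0.0295, 'enc': [0.3968, -0.3319], 'er': 0.0301, 'yaw': 2.1786, 'kr': 0.0254, 'n': 43, 'zmed': 0.0301}
29.8833
```

View pics/top1.png

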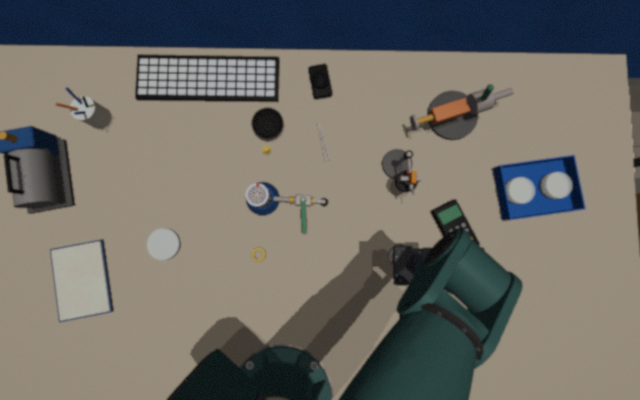

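View pics/w2.png

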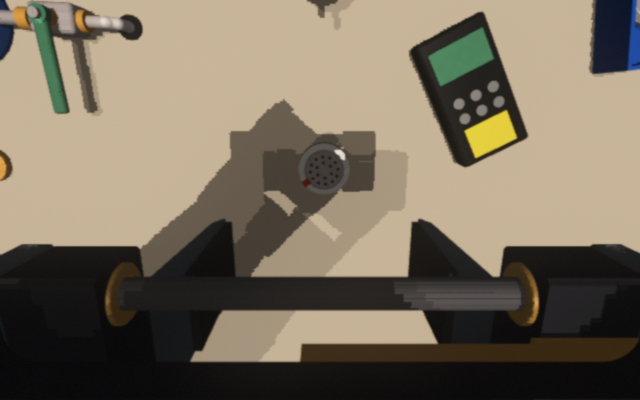

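Only one stage is left, shown at (324,167) with its key at lower left; the meter is about 13 cm away, well clear. I'll pick it, place it, and then view the cap.

```bash
python3 - <<'E'
from h import *
import json
col={k:np.array(v) for k,v in json.load(open('col.json')).items()}
pick((.397,-.332),2.1786,col,0)
x=col['fit']
e=place(col,0,.128)
if abs(e)<.0025:
    release();m=look(x,.154,0);print('stack',show(m))
    bot.movep([.56,-.33,.30],yawq(0))
    c=bot.capture('wrist');cv2.imwrite('pics/cap.png',c['color'][...,::-1])
    np.savez('cap.npz',P=cloud(c),col=c['color'])
print(bot.observe()['t'])
E
```

```text
view {'fit': [0.3968, -0.3314], 'r': 0.0297, 'enc': [0.3969, -0.3313], 'er': 0.0303, 'yaw': 2.2132, 'kr': 0.0249, 'n': 90, 'zmed': 0.0302}
grip False [ 0.3969 -0.3314  0.0082] 0.0595 35.2
down True [0.0004 0.     0.0001] [-4.4 -0.3 10.8] 0.0594
stack {'fit': [0.5613, 0.0666], 'r': 0.0298, 'enc': [0.5613, 0.0668], 'er': 0.0305, 'yaw': -0.0494, 'kr': 0.0247, 'n': 99, 'zmed': 0.1582}
41.025
```

View pics/cap.png

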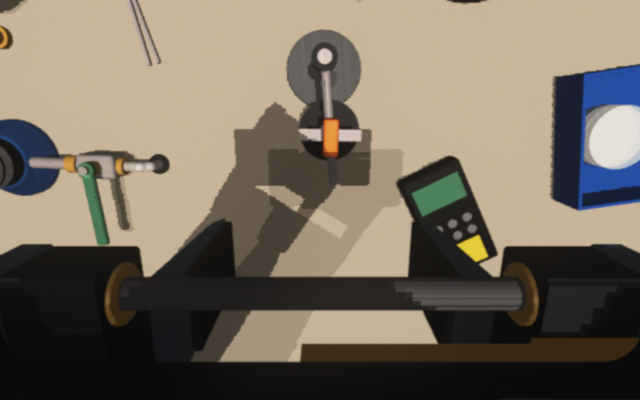

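The stack of four is seated. The picture shows the orange tab at (331,137), the rod top at (324,57), and the hook tip at about (332,172) pointing down in the image. Next I'll measure the tab.

```bash
cat >> h.py <<'E'
def tab(c):
    P=cloud(c);h=cv2.cvtColor(c['color'],cv2.COLOR_RGB2HSV).astype(int)
    m=(h[...,0]>3)&(h[...,0]<20)&(h[...,1]>150)&(h[...,2]>90)&(P[...,2]>.14)&(c['range_z']>0)
    zt=np.percentile(P[m][:,2],90);Q=P[m&(abs(P[...,2]-zt)<.003)]
    (cx,cy),(w,hh),a=cv2.minAreaRect((Q[:,:2]*1000).astype(np.float32))
    a=np.radians(a if w>hh else a+90);a=(a+np.pi/2)%np.pi-np.pi/2
    return np.array([cx,cy])/1000,a,zt,(w,hh),len(Q)
E
python3 - <<'E'
from h import *
x=(.60,-.33)
d=np.load('cap.npz');P=d['P'];print('rodtop',P[57,324].round(4),'tip',P[165:180:3,332].round(3).tolist(),'tab',P[137,331].round(3))
t=P[137,331,:2]
bot.movep([*t,.295],yawq(0));c=bot.capture('wrist');r=tab(c);print(r)
bot.movep([*r[0],.295],yawq(r[1]));c=bot.capture('wrist');print(tab(c))
cv2.imwrite('pics/cap2.png',c['color'][...,::-1])
P=cloud(c);k=P[red(c)&(P[...,2]>.06)&(P[...,2]<.115)];print('red',len(k),np.median(k,0) if len(k) else '')
D=P[(abs(P[...,2]-.108)<.003)&(np.hypot(*(P[...,:2]-r[0]).transpose(2,0,1))<.05)];print('disc',len(D),cv2.minEnclosingCircle(D[:,:2].astype(np.float32)),np.median(D[:,2]))
H=P[(abs(P[...,2]-.157)<.012)&(np.hypot(*(P[...,:2]-r[0]).transpose(2,0,1))<.14)&(P[...,2]>.145)]
np.save('H.npy',P)
print(bot.observe()['t'])
E
```

```text
rodtop [ 0.6686 -0.3306  0.1558] tip [[0.578, -0.338, 0.15], [0.576, -0.338, 0.155], [0.574, -0.338, 0.157], [0.572, -0.338, 0.158], [0.57, -0.338, 0.162]] tab [ 0.607 -0.336  0.182]
(array([ 0.63939032, -0.3345907 ]), np.float64(1.5490685275673215), np.float64(0.3929214601734864), (98.43653106689453, 12.263679504394531), 290)
(array([ 0.60582605, -0.33513022]), np.float64(-0.004631902925920528), np.float64(0.18274755853901828), (11.121163368225098, 28.76759147644043), 459)
red 29 [ 0.62862031 -0.33618466  0.10748406]
disc 970 ((0.6301323175430298, -0.3320833146572113), 0.0410844124853611) 0.10692696358224127
42.8
```

View pics/cap2.png

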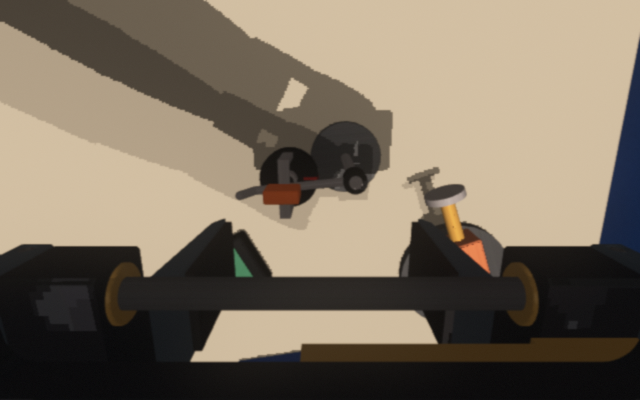

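I need an upper z bound, because the gripper's own gold parts fooled the first fit. The bar heading is about 0.075 rad. I'll re-measure at yaw 0, grip, lift 22 mm and draw it off.

```bash
sed -i 's/(P\[...,2\]>.14)&/(P[...,2]>.14)\&(P[...,2]<.2)\&/' h.py; python3 - <<'E'
from h import *
bot.movep([.606,-.335,.295],yawq(0));c=bot.capture('wrist');r=tab(c);print(r)
x,a=r[0],r[1]
if abs(a)<.2 and np.hypot(*(x-[.606,-.335]))<.006:
    bot.gripper_to(.05);bot.movep([*x,.21],yawq(a));hit=bot.line_to([*x,.159],vel=.06,contact_N=10)
    p,o=pose();print(hit,p.round(4))
    if not hit:
        bot.gripper_to(0,f_grip=40);p,o=pose();print(o['finger_gap'],o['grip_force'],o['force'])
        hit=bot.line_to([*x,.181],vel=.05);p,o=pose();print('lift',p,o['force'],o['finger_gap'])
        c=bot.capture('side');cv2.imwrite('pics/lift.png',cv2.resize(c['color'][60:220,220:420,::-1],None,fx=4,fy=4,interpolation=2)[:600])
print(bot.observe()['t'])
E
```

```text
(array([ 0.60612659, -0.33592612]), np.float64(-0.034869300784625246), np.float64(0.1825924097569089), (10.622714042663574, 28.295307159423828), 422)
False [ 0.6064 -0.3361  0.1594]
0.011686377804652398 39.99298274517059 [-0.04853744 -1.02694061  0.00912508]
lift [ 0.60610094 -0.3359094   0.18112118] [-0.70327034  0.21273725 -2.37531013] 0.011836654596203677
47.7167
```

View pics/lift.png

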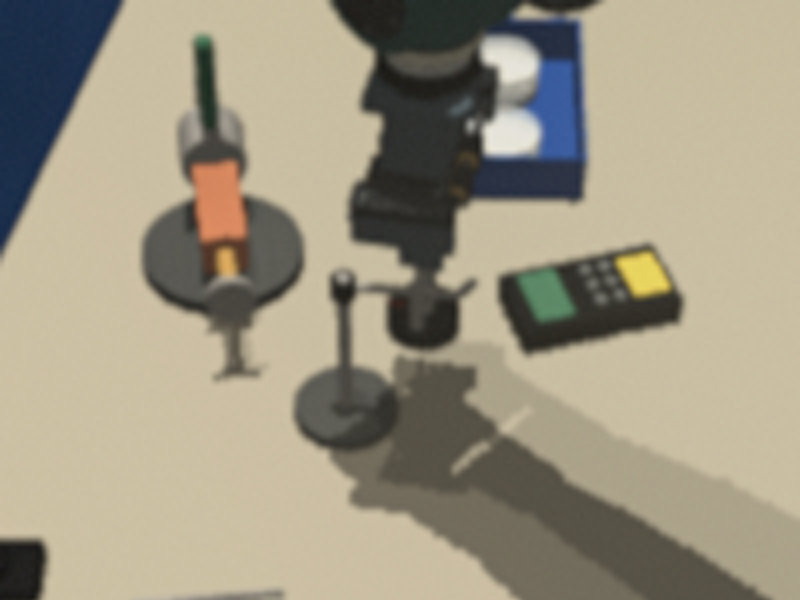

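The cap is gripped and lifted at about (420,310) in the crop, with the hook bar passing through the stirrup. The wrist carries its weight. Now I'll draw it off and seat it.

```bash
python3 - <<'E'
from h import *
import json
col={k:np.array(v) for k,v in json.load(open('col.json')).items()}
col['fit']=np.array([.5613,.0665])
p,o=pose();d=np.array([-np.cos(.075),-np.sin(.075),0])
hit=bot.line_to(p+.105*d,vel=.08,contact_N=8);q,o=pose();print('draw',hit,q-p,o['force'],o['finger_gap'])
if not hit:
    bot.line_to([q[0],q[1],.32],vel=.15)
    e=place(col,col['yaw']-.001,.154,dz=.071)
    c=bot.capture('side');cv2.imwrite('pics/seat.png',cv2.resize(c['color'][150:300,230:430,::-1],None,fx=4,fy=4,interpolation=2))
print(bot.observe()['t'])
E
```

```text
draw False [-1.04325538e-01 -7.85497664e-03  1.34710784e-05] [ 0.15388553  0.08624123 -0.80834805] 0.011980258625027366
down True [0.0006 0.     0.    ] [1.9 1.4 6.6] 0.0116
52.6917
```

View pics/seat.png

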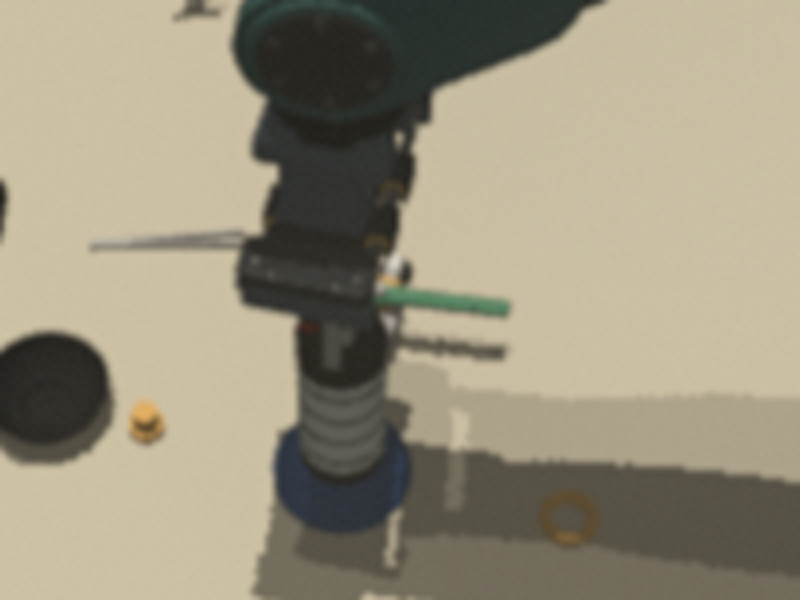

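The cap is seated at the right height. I'll release it and verify, then measure the handle.

```bash
python3 - <<'E'
from h import *
bot.gripper_to(.05);p,o=pose();bot.line_to([p[0],p[1],.345],vel=.15)
c=bot.capture('wrist');P=cloud(c);np_=p[:2]
D=P[(abs(P[...,2]-.174)<.003)&(np.hypot(*(P[...,:2]-np_).transpose(2,0,1))<.05)&(c['range_z']>0)]
k=P[red(c)&(abs(P[...,2]-.174)<.004)];k=k[np.hypot(*(k[:,:2]-np_).T)<.05]
print('disc z',len(D),np.median(D[:,2]),np.percentile(D[:,2],[5,95]),D[:,:2].max(0),D[:,:2].min(0),'red',len(k),np.median(k,0)-[*np_,0] if len(k) else '')
piv=np.array([.5613,.0665])+.12*np.array([np.sin(-.049),-np.cos(-.049)]);print(piv)
bot.movep([.50,-.053,.25],yawq(0))
c=bot.capture('wrist');cv2.imwrite('pics/valve.png',c['color'][...,::-1]);P=cloud(c)
h=cv2.cvtColor(c['color'],cv2.COLOR_RGB2HSV).astype(int)
g=P[(h[...,0]>50)&(h[...,0]<90)&(h[...,1]>90)&(abs(P[...,2]-.058)<.005)]
r=np.hypot(*(g[:,:2]-piv).T);g=g[(r<.11)&(r>.03)]
print(len(g),cv2.fitLine(g[:,:2].astype(np.float32),2,0,.01,.01).ravel(),cv2.minAreaRect((g[:,:2]*1000).astype(np.float32)),bot.observe()['t'])
E
```

```text
disc z 1732 0.17296176820067205 [0.17179069 0.17435837] [0.5917062  0.09608523] [0.5328806  0.03693031] red 72 [ 0.0231985  -0.00048871  0.17336686]
[ 0.55542235 -0.05335597]Traceback (most recent call last):
  File "<stdin>", line 13, in <module>
cv2.error: OpenCV(4.12.0) /io/opencv/modules/imgproc/src/linefit.cpp:50: error: (-215:Assertion failed) count > 0 in function 'fitLine2D_wods'
```

View pics/valve.png

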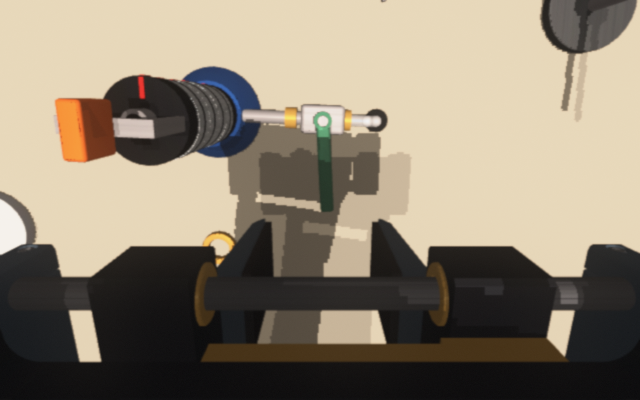

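The picture shows the cap seated with its red line towards +x at (142,88). The handle runs from (323,122) to (328,210), and the camera z bias matches earlier stages. The handle is in shadow, so I'll relax the colour gate and then turn the valve.

```bash
cat >> h.py <<'E'
piv=np.array([.55542,-.05336])
def handle(c):
    P=cloud(c);r=np.hypot(*(P[...,:2]-piv).transpose(2,0,1))
    h=c['color'].astype(int);m=(c['range_z']>0)&(abs(P[...,2]-.058)<.006)&(r<.105)&(r>.035)&(h[...,1]>h[...,0]+5)
    g=P[m][:,:2];d=np.median(g,0)-piv
    return wrap(np.arctan2(d[1],d[0])-(np.pi-.049)),len(g),np.hypot(*d)
E
python3 - <<'E'
from h import *
c=bot.capture('wrist');v,n,rr=handle(c);print(v,n,rr)
if n>50 and abs(v)<.25:
    def at(v,z,r=.075):
        a=np.pi-.049+v;return [*(piv+r*np.array([np.cos(a),np.sin(a)])),z],yawq(a-np.pi)
    print([bot.solve_ik(*at(x,.042)) is not None for x in (0,.8,1.57)])
    bot.gripper_to(.05);bot.movep(*at(v,.12));hit=bot.line_to(at(v,.042)[0],vel=.08,contact_N=10)
    bot.gripper_to(0,f_grip=15);p,o=pose();print(hit,p,o['finger_gap'])
    for x in np.linspace(v,1.565,14)[1:]:
        bot.line_to(*at(x,.042),vel=.06);p,o=pose()
        if np.hypot(*o['force'][:2])>25: print('force',x,o['force']);break
    print(x,o['force'],o['moment'],o['finger_gap'])
    bot.hold(.3);bot.gripper_to(.05);p,o=pose();bot.line_to([*p[:2],.30],vel=.15)
    c=bot.capture('wrist');cv2.imwrite('pics/valve2.png',c['color'][...,::-1]);print(handle(c))
print(bot.observe()['t'])
E
```

```text
0.1045500250810063 683 0.06258992433779528
[True, True, True]
False [ 0.4805753  -0.05757548  0.04204901] 0.013469181861523159
1.565 [ -0.75561871 -11.58383695  -1.22122625] [-2.24293742  0.0049604   0.11860605] 0.013839241235024039
(np.float64(1.5704869376487842), 567, np.float64(0.062229484078093936))
64.525
```

View pics/valve2.png

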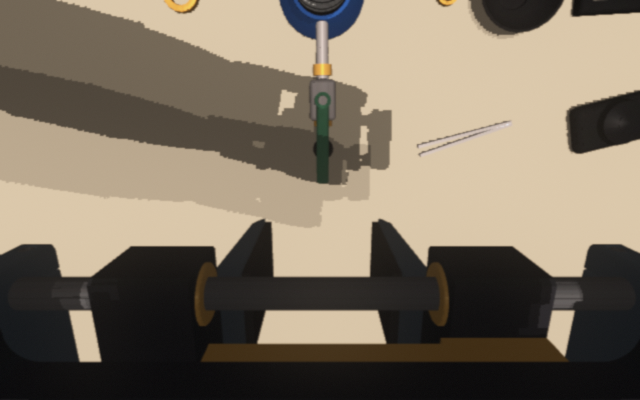

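The handle now lies along the pipe, from (322,100) to (322,182), and measures 1.57 rad. One last look at the stack, then I'll hand in.

```bash
python3 - <<'E'
from h import *
bot.movep([.5613,.0665,.37],yawq(0))
c=bot.capture('wrist');P=cloud(c)
r=np.hypot(*(P[...,:2]-[.5613,.0665]).transpose(2,0,1))
D=P[(abs(P[...,2]-.173)<.005)&(r<.04)];A=np.c_[D[:,:2]-[.5613,.0665],np.ones(len(D))]
print('plane',np.linalg.lstsq(A,D[:,2],rcond=None)[0],tab.__name__)
k=P[red(c)&(abs(P[...,2]-.173)<.004)&(r<.04)];print(np.median(k,0)-[.5613,.0665,0])
bot.movep([.45,-.30,.35],yawq(0))
c=bot.capture('side');cv2.imwrite('pics/end.png',cv2.resize(c['color'][150:300,230:430,::-1],None,fx=4,fy=4,interpolation=2))
E
```

```text
plane [-0.00291313 -0.00063835  0.17301198] tab
[ 0.02306693 -0.00052039  0.17366259]
```

View pics/end.png

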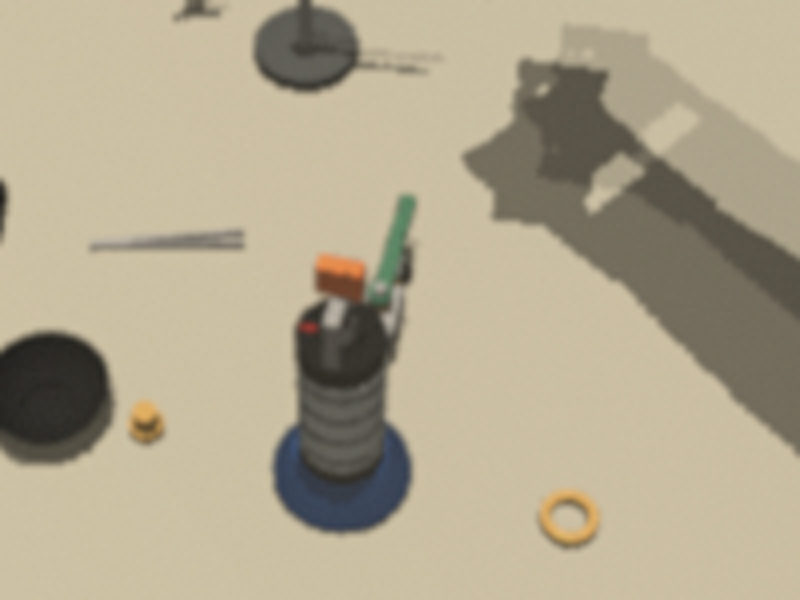

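The cap is level (tilt 0.003 rad), the stack is straight, and the handle at (395,245) lies along the pipe. The bystanders haven't moved.

```bash
python3 -c "
from cell import bot
print(bot.job_done())"
```

```text
the job is handed in; nothing more can be done
None
```

I stacked all four stages on the foot with the cap on top, turned the valve to about 1.57 rad (fully open) and handed the job in; the final camera check agreed, but the hand-in returned no verdict.

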